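# Tap a stack of blank plates square in the jogging tray

### The arm

A 7-joint arm with a two-finger parallel gripper is mounted at the origin on a cart in front of the work surface, level with it; the furniture and walls round the work are solid. World frame = base frame: x ahead of the robot, y to its left, z up, the work surface at z = 0. Lengths are in m, angles in rad, forces in N, time in s.
With the tool pointing down it reaches from about 0.35 to 0.9 m from the base axis. Payload 8.1 kg.
Tool frame: the origin (TCP) lies at the very end of the fingers, on their centre line; the grasp point (between the pads) lies 19 mm behind it (arm.tcp_to_grasp is the z of the grasp point in the tool frame, in m); z points along the fingers, y is the line along which they close (so a half turn about z gives the same grasp; the last joint's range is limited). The gripper opens to 92 mm and grips with 3 to 60 N. Pads are 19 mm wide; open, the fingers measure 130 mm over their backs; the gripper's body (75 mm by 190 mm) begins 47 mm behind the grasp point.
Start: joints at [-1.236, 0.434, 0.025, 1.573, -0.012, 1.134, -0.075], TCP at [0.265, 0.566, 0.227] pointing down, gripper open.
Joint ranges: [-2.62, 2.62], [-0.44, 2.09], [-1.27, 1.32], [0.08, 2.57], [-1.32, 4.46], [0.12, 2], [-2.74, 2.74]. Speed limits (rad/s): [2.22, 2.22, 3.01, 3.01, 3.14, 3.14, 3.14].

### API

Orientations are given as a rotation vector (axis times angle).
In Python, from cell import readout, vision, sign_off, arm gives the robot as it stands. The module is installed in compiled form; this text tells all that it offers.
- The arm moves only by the shell command python3 -m creep 'ROWS' [FORCE]. ROWS is JSON, a list of rows, each a list of 5 numbers: the shift along the tool's x, y, z in units of 4 cm (1.0 is 4 cm), then the turn about the tool's z in units of 4 degrees (1.0 is 4 degrees), then the opening, from 0 (shut) to 1 (fully open). A call has 1 to 12 rows; each row shifts and turns the commanded pose from where the row before left it, along the tool's axes as they then stand; what a row does not reach is not made up. A row lasts 1/8 s, in which the tool goes at most 62.5 mm and 10.7 degrees, less where a joint would pass 70% of its speed; a pose out of reach is approached as far as the arm can. A call with a number of a shift or a turn outside -1 to 1 is refused whole. A call with a gripper value outside its range is refused whole. The fingers move at their own pace and stop on an object; FORCE is the grip in N (left out, the last holds). Time passes only in rows, so rows that do not move let the fingers close. It gives the time, the measured TCP pose, the force, the opening and the grip force at its end, in the units of the state.
- readout.observe(): the state, without advancing time (a new reading comes with each control period).
- vision.get_image(name): name is "scene" or "top" or "wrist"; returns a dict with "pixels" (384x512x3 uint8, blue, green, red), "z_map" (384x512 float32, m along the optical axis (not along the pixel's ray), 0 where there is no reading), "camera_matrix" (3x3 intrinsics, pixels), "position" and "rotation" of the camera in the world. Camera axes: x right, y up, looking along -z (the intrinsics and any distortion apply to the point x, -y, -z); pixel columns grow to the right and rows downward; lengths in m; the calibration is good to about 2 mm. A picture is of the moment at which its call begins.
- sign_off(): hands the job in; it is judged then, once.
The state is a dict: "clock": time; "joints": joint angles; "dq": joint speeds; "joint_efforts": joint torques, N m; "position": TCP position; "ee_rot": TCP orientation; "force": force on the tool from outside, world axes, zero at the start; "ft_torque": the same for the moment, N m; "width": opening from 0.0 (shut) to 1.0 (fully open); "gripper_force": force on a finger pad.
Only numpy, scipy, OpenCV 4.12 (cv2) and the standard library are available. Lean on these libraries where they do the work, as an engineer would, in place of code of your own. Each camera call takes 0.05 s, during which the arm holds its last target. There are 200 camera calls.

### The job

Lay the loose aluminium plate flat on top of the untidy stack in the sloping tray, its long side up the slope like the others, and let go of it. Then tap the edges of the stack gently until all five plates lie flush against both fences of the tray, one square block, without hammering the fences. Leave the other things on the cabinet where they are.

Things in the scene. Friction and masses are not known exactly. Their poses are not given: they have to be found in the camera images.
- tray: sloping plywood tray, fixed; bed 160 mm (up the slope) x 170 mm (across), sloping 24 degrees down towards the robot. Origin: low left corner of the bed surface, where the fences' inner faces meet, 40 mm above the table. x: up the slope along the bed; y: to the left, along the low fence; z: square to the bed, up. Bed: x 0 to 160, y -170 to 0 mm. Plates stay on it by friction, slide when pushed
- fence: the tray's two rigid aluminium fences, one piece with the same origin and axes as the tray; 12 mm thick, standing 38 mm above the bed: the low fence has its inner face at x = 0, the left fence at y = 0; the other two sides of the bed are open. Pressing on it is gentle while the force stays below 30 N
- plate_1_mid (a point): plain aluminium blank plate, 90 (its x) x 60 (its y) x 6 (its z) mm, 88 g, all five alike; this point is its centre. Number 1 from the bottom of the untidy stack on the tray bed (centres 3, 9, 15, 21 mm above the bed); long side roughly up the slope, astray by up to 8 mm and 0.12 rad, at least 25 mm clear of the left fence
- plate_2_mid (a point): plain aluminium blank plate, 90 (its x) x 60 (its y) x 6 (its z) mm, 88 g, all five alike; this point is its centre. Number 2 from the bottom of the untidy stack on the tray bed (centres 3, 9, 15, 21 mm above the bed); long side roughly up the slope, astray by up to 8 mm and 0.12 rad, at least 25 mm clear of the left fence
- plate_3_mid (a point): plain aluminium blank plate, 90 (its x) x 60 (its y) x 6 (its z) mm, 88 g, all five alike; this point is its centre. Number 3 from the bottom of the untidy stack on the tray bed (centres 3, 9, 15, 21 mm above the bed); long side roughly up the slope, astray by up to 8 mm and 0.12 rad, at least 25 mm clear of the left fence
- plate_4_mid (a point): plain aluminium blank plate, 90 (its x) x 60 (its y) x 6 (its z) mm, 88 g, all five alike; this point is its centre. Number 4 from the bottom of the untidy stack on the tray bed (centres 3, 9, 15, 21 mm above the bed); long side roughly up the slope, astray by up to 8 mm and 0.12 rad, at least 25 mm clear of the left fence
- plate_5_mid (a point): plain aluminium blank plate, 90 (its x) x 60 (its y) x 6 (its z) mm, 88 g, all five alike; this point is its centre. The loose plate, lying flat on the table to the right of the tray
- tissue_packet: bystander: packet of lens tissue lying flat, white and pink, 42x92x22 mm; origin at the middle of its underside
- loupe: bystander: stand loupe, black barrel on a clear foot, 43 mm across, 50 mm high; origin at the middle of its underside
- cement_jar: bystander: small jar with a red cap, 41 mm across, 64 mm high; origin at the middle of its underside
- tape_roll: bystander: tan roll of splicing tape lying flat, 66 mm across, 18 mm high; origin at the middle of its underside
- felt_marker: bystander: black felt marker lying flat along its y axis, 13x130x13 mm; origin at the middle of its underside
- film_core: bystander: black plastic film core, a hub 50 mm across, 34 mm high; origin at the middle of its underside
- kettle_1: obstacle: electric kettle standing on its base at the left back of the cabinet top, fixed, always there; about 165 mm wide, 225 mm long with its handle, its top 240 mm above the table. Pass round or over it; it stands between the arm's start and the tray
- canister: obstacle: tea canister with a wooden lid at the right back corner, fixed, always there; 102 mm across, 140 mm high; origin at the middle of its underside
- mug: obstacle: spotted mug behind the tray, fixed, always there; 92 mm across, 127 mm with its handle, 93 mm high; origin at its underside
Mind the look-alikes: they are no part of the job. Leave any pink look-alike of the part that bears plate_5_mid alone.

How it is judged:
On the way:
1. the loose plate lies flat on top of the stack of four on the tray, let go (x of plate_5_mid in the frame of tray between 0.042 and 0.095 m and y of plate_5_mid in the frame of tray between -0.105 and -0.027 m and z of plate_5_mid in the frame of tray between 0.025 and 0.029 m and angle between the z axis of plate_5_mid and the z axis of tray, either way round below 0.06 rad and angle between the x axis of plate_5_mid and the x axis of tray, either way round below 0.4 rad and contact force between the fingers and anything else below 0.2 N), for 0.2 s.
At the end, for the whole second after the job is handed in: all five plates lie flat, one on another on the tray bed, long side up the slope, the middle of the lower short edge within 2.2 mm of the low fence, the middle of the left long edge within 2.2 mm of the left fence, and turned less than 0.035 rad (2 degrees) from square (x of plate_1_mid in the frame of tray between 0.043 and 0.0472 m and y of plate_1_mid in the frame of tray between -0.0322 and -0.028 m and z of plate_1_mid in the frame of tray between 0.001 and 0.03 m and angle between the x axis of each of plate_1_mid, plate_2_mid, plate_3_mid, plate_4_mid, plate_5_mid and the x axis of tray, either way round below 0.035 rad and angle between the z axis of each of plate_1_mid, plate_2_mid, plate_3_mid, plate_4_mid, plate_5_mid and the z axis of tray, either way round below 0.035 rad and x of plate_2_mid in the frame of tray between 0.043 and 0.0472 m and y of plate_2_mid in the frame of tray between -0.0322 and -0.028 m and z of plate_2_mid in the frame of tray between 0.001 and 0.03 m and x of plate_3_mid in the frame of tray between 0.043 and 0.0472 m and y of plate_3_mid in the frame of tray between -0.0322 and -0.028 m and z of plate_3_mid in the frame of tray between 0.001 and 0.03 m and x of plate_4_mid in the frame of tray between 0.043 and 0.0472 m and y of plate_4_mid in the frame of tray between -0.0322 and -0.028 m and z of plate_4_mid in the frame of tray between 0.001 and 0.03 m and x of plate_5_mid in the frame of tray between 0.043 and 0.0472 m and y of plate_5_mid in the frame of tray between -0.0322 and -0.028 m and z of plate_5_mid in the frame of tray between 0.001 and 0.03 m); the robot touches nothing.
It fails at once if the fences are pressed or struck with more than 30 N (contact force between fence and anything else above 30 N).
It fails at once if a bystander is shifted by more than 25 mm (distance of any of tissue_packet, loupe, cement_jar, tape_roll, felt_marker, film_core from where it was at the start of the episode above 0.025 m).
It also fails if it takes over 72 s, if anything falls off the work surface, if the arm or the gripper's body presses on something with over 40 N, if the wrist force passes 120 N, or if a joint passes its speed limit or range.

## Working session

There is one attempt and no reset: what is moved stays moved. The work goes in short steps, Python scripts to look and compute and a shell command to move; the robot and the scene stay as the last step left them, time stands still between calls to the robot, and variables do not carry over. Pictures are saved under pics/ and viewed, at most 10 in all, crops included, and the job is handed in when it is done.

```bash
mkdir -p pics; ls
python3 - <<'E'
from cell import readout, vision, arm
import cv2, numpy as np
print(readout.observe()); print([a for a in dir(arm) if a[0]!='_'], arm.tcp_to_grasp)
for n in("scene","top"):
    d=vision.get_image(n); cv2.imwrite(f"pics/{n}0.png",d["pixels"]); np.savez(f"pics/{n}0.npz",**d)
    print(n,d["position"],d["rotation"],d["camera_matrix"], [k for k in d])
E
```

```text
pics
{'clock': 0.0, 'joints': array([-1.23559988,  0.43521432,  0.02500724,  1.57411774, -0.01160793,
        1.13397728, -0.07513289]), 'dq': array([ 5.70702452e-04,  3.92790724e-04,  1.67654609e-03,  6.31414428e-04,
        9.09644738e-05, -7.02396398e-04,  1.11933513e-04]), 'joint_efforts': array([-4.82262894e-04, -6.67845440e+01,  9.84573998e-01, -3.14452994e+01,
       -6.06273604e-02,  4.29939525e-02,  1.45718582e-04]), 'position': array([0.26481518, 0.56555658, 0.22594276]), 'ee_rot': array([-6.82378648e-01, -3.06638913e+00,  2.44944780e-03]), 'force': array([-0.06153747, -0.28362856,  0.01251286]), 'ft_torque': array([ 0.02101074, -0.00773578, -0.02496638]), 'gripper_force': 0.0, 'width': 0.999972178754169}
['PlanningError', 'tcp_to_grasp'] -0.0188
scene [ 0.20047588 -0.72628424  0.84986917] [ 0.76293675 -0.1509286  -0.3870165 ] [[403.55136178   0.         257.01637424]
 [  0.         403.55136178 185.86640096]
 [  0.           0.           1.        ]] ['pixels', 'z_map', 'camera_matrix', 'position', 'rotation']
top [ 0.33734096 -0.02287846  1.11976098] [ 0.11886634 -0.13779897 -1.58448422] [[442.62585458   0.         259.52637009]
 [  0.         442.62585458 191.91780771]
 [  0.           0.           1.        ]] ['pixels', 'z_map', 'camera_matrix', 'position', 'rotation']
```

View pics/scene0.png

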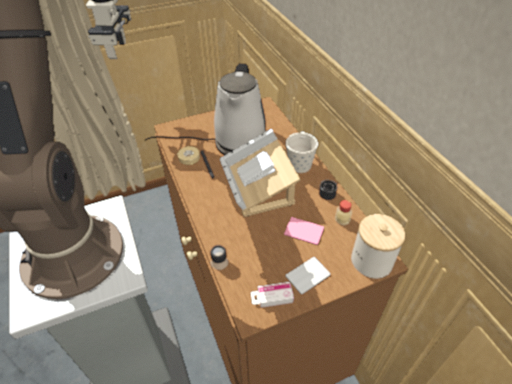

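View pics/top0.png

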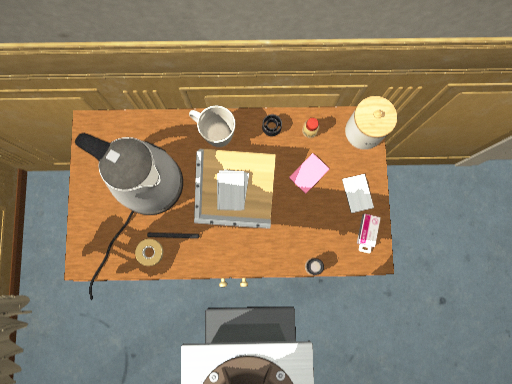

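The top view shows the tray around (235,190), the loose white plate at (358,193), the pink look-alike at (310,172), the tissue packet at (369,233) and the kettle at (145,175). The scene view shows the plate at (308,275) and the stack at (258,167).

```bash
cat > h.py <<'E'
import numpy as np, cv2
from scipy.spatial.transform import Rotation as R
def shot(n,save=None):
    from cell import vision
    d=vision.get_image(n)
    if save: cv2.imwrite(f"pics/{save}.png",d["pixels"]); np.savez(f"pics/{save}.npz",**d)
    return d
def rays(d,uv):
    K=d["camera_matrix"]; uv=np.atleast_2d(uv).astype(float)
    c=np.c_[(uv[:,0]-K[0,2])/K[0,0],-(uv[:,1]-K[1,2])/K[1,1],-np.ones(len(uv))]
    return c@R.from_rotvec(d["rotation"]).as_matrix().T
def cloud(d):
    v,u=np.mgrid[:384,:512]; r=rays(d,np.c_[u.ravel(),v.ravel()])
    return (d["position"]+r*d["z_map"].reshape(-1,1)).reshape(384,512,3)
def onplane(d,uv,z):
    r=rays(d,uv); return d["position"]+r*((z-d["position"][2])/r[:,2])[:,None]
def proj(d,p):
    c=(np.atleast_2d(p)-d["position"])@R.from_rotvec(d["rotation"]).as_matrix(); K=d["camera_matrix"]
    return np.c_[K[0,2]+K[0,0]*c[:,0]/-c[:,2],K[1,2]-K[1,1]*c[:,1]/-c[:,2]]
def tri(d1,p1,d2,p2):
    a,b=rays(d1,p1)[0],rays(d2,p2)[0]; s=np.linalg.lstsq(np.c_[a,-b],d2["position"]-d1["position"],rcond=None)[0]
    q1,q2=d1["position"]+a*s[0],d2["position"]+b*s[1]; return (q1+q2)/2,np.linalg.norm(q1-q2)
E
python3 - <<'E'
from h import *
D={n:dict(np.load(f"pics/{n}0.npz")) for n in("scene","top")}
res={}
for n,c in(("scene",(308,275)),("top",(358,193))):
    d=D[n]; hsv=cv2.cvtColor(d["pixels"],cv2.COLOR_BGR2HSV)
    m=((hsv[...,1]<60)&(hsv[...,2]>140)).astype(np.uint8); nl,l=cv2.connectedComponents(m)
    cs,_=cv2.findContours((l==l[c[1],c[0]]).astype(np.uint8),0,2); cs=max(cs,key=cv2.contourArea)
    b=cv2.boxPoints(cv2.minAreaRect(cs)); P=onplane(d,b,.006)
    print(n,cv2.contourArea(cs),P[:,:2].round(4).tolist(),"c",P.mean(0).round(4),[np.linalg.norm(P[i]-P[i-1]).round(4) for i in range(4)])
    M=cv2.moments(cs); res[n]=(M['m10']/M['m00'],M['m01']/M['m00'])
    print(" depth",np.median(cloud(d)[l==l[c[1],c[0]]],0).round(4))
print("tri",tri(D["top"],res["top"],D["scene"],res["scene"]))
for n in D:
    d=D[n]; C=cloud(d); hsv=cv2.cvtColor(d["pixels"],cv2.COLOR_BGR2HSV)
    box=(C[...,0]>.3)&(C[...,0]<.65)&(C[...,1]>-.1)&(C[...,1]<.2)&(C[...,2]>.03)&(C[...,2]<.13)
    bed=box&(hsv[...,0]>12)&(hsv[...,0]<28)&(hsv[...,1]>70)&(hsv[...,1]<170)&(hsv[...,2]>120); p=C[bed]
    for _ in range(6):
        A=np.c_[p[:,:2],np.ones(len(p))]; s=np.linalg.lstsq(A,p[:,2],rcond=None)[0]; r=A@s-p[:,2]; p=p[abs(r)<max(.002,2*np.std(r))]
    print(n,"bed",len(p),s,"slope",np.degrees(np.arctan(np.hypot(*s[:2]))),"yaw",np.degrees(np.arctan2(s[1],s[0])),"rms",r.std(),p.min(0),p.max(0))
E
```

```text
scene 866.0 [[0.4228, -0.2781], [0.5638, -0.2452], [0.5651, -0.3125], [0.4296, -0.3403]] c [ 0.4953 -0.294   0.006 ] [np.float64(0.0625), np.float64(0.1449), np.float64(0.0673), np.float64(0.1383)]
 depth [ 0.5113 -0.2924  0.0077]
top 769.0 [[0.5515, -0.2495], [0.5665, -0.3081], [0.4759, -0.3271], [0.4613, -0.2692]] c [ 0.5138 -0.2885  0.006 ] [np.float64(0.0923), np.float64(0.0605), np.float64(0.0926), np.float64(0.0598)]
 depth [ 0.5135 -0.2883  0.0069]
tri (array([ 0.51421278, -0.28932708,  0.0028578 ]), np.float64(0.00017471789736562434))
scene bed 1012 [ 0.44125611 -0.03817918 -0.15911902] slope 23.88877949002057 yaw -4.945135938127914 rms 0.0014288705262299672 [ 0.44426578 -0.0772365   0.03953517] [0.61792989 0.19596564 0.10855465]
top bed 2949 [ 0.44068095 -0.04121919 -0.15904509] slope 23.87439545197896 yaw -5.34362638494048 rms 0.0015707108407847312 [ 0.44934951 -0.07479628  0.03896202] [0.61173099 0.10675386 0.10789859]
```

```bash
cat >> h.py <<'E'
def axes(yaw_deg,slope_deg=24):
    return (R.from_euler('z',yaw_deg,degrees=True)*R.from_euler('y',-slope_deg,degrees=True)).as_matrix()
E
python3 - <<'E'
from h import *
A=axes(-5.2); n=A[:,2]
for nm in("top","scene"):
    d=dict(np.load(f"pics/{nm}0.npz")); C=cloud(d).reshape(-1,3)
    hsv=cv2.cvtColor(d["pixels"],cv2.COLOR_BGR2HSV).reshape(-1,3)
    o=np.array([.55,.02,0.]); o[2]=.441*.55-.040*.02-.1591   # a bed point
    T=(C-o)@A; h=T[:,2]
    ok=(abs(T[:,0])<.2)&(abs(T[:,1])<.2)
    f=ok&(h>.034)&(h<.041)
    low=f&(T[:,0]<-.05)&(T[:,1]<.05)&(T[:,1]>-.09)
    if low.sum()<10: print("few")
    # low fence top: bin by y
    L=T[f]; 
    y=L[:,1]; x=L[:,0]
    sel=(x<np.percentile(x,3)+.02)
    print(nm,len(L),"x",np.percentile(x,[0,5,50,95,100]).round(4),"y",np.percentile(y,[0,5,50,95,100]).round(4))
    xm,ym=np.percentile(x,2),np.percentile(y,98)
    lo=L[(x<xm+.016)&(y<ym-.03)]; le=L[(y>ym-.016)&(x>xm+.03)]
    for q,a,b in((lo,1,0),(le,0,1)):
        if len(q)>20:
            s=np.polyfit(q[:,a],q[:,b],1); r=q[:,b]-np.polyval(s,q[:,a]); print("  line slope deg",np.degrees(np.arctan(s[0])),"mean",q[:,b].mean(),"spread",np.percentile(q[:,b],[1,99]),len(q))
    # stack
    st=ok&(h>.0205)&(h<.028)&(hsv[:,1]<60); S=T[st&(T[:,1]<ym-.02)&(T[:,0]>xm+.02)]
    print("  stack top",len(S),np.median(S,0),S.min(0),S.max(0),cv2.minAreaRect((S[:,:2]*1000).astype(np.float32)))
E
```

```text
top 780 x [-0.1918 -0.112  -0.09    0.0456  0.0666] y [-0.1985 -0.0741  0.0797  0.1539  0.1964]
  line slope deg 2.483756986351391 mean -0.10735233543127322 spread [-0.11385609 -0.09944695] 377
  line slope deg 1.1509715677224346 mean 0.16610946287772965 spread [0.15395653 0.1862705 ] 36
  stack top 981 [-0.03179418  0.00899108  0.02389655] [-0.09006675 -0.02595627  0.02050187] [0.05798366 0.14941128 0.0279028 ] ((-14.476875305175781, 65.17159271240234), (148.2764892578125, 172.31011962890625), 5.050980567932129)
scene 503 x [-0.1128 -0.1108 -0.0744  0.0469  0.0705] y [-0.0938 -0.0764  0.0783  0.1651  0.1962]
  line slope deg 0.33975906861073923 mean -0.10575081579136018 spread [-0.11205804 -0.09838545] 215
  line slope deg 3.212597707855067 mean 0.17279726905313594 spread [0.16325746 0.19562647] 22
  stack top 693 [-0.02844966  0.01311008  0.02443063] [-0.09012689 -0.02866029  0.02050893] [0.05776042 0.15889745 0.02797452] ((-15.497138977050781, 68.83012390136719), (147.40948486328125, 188.07237243652344), 4.492910861968994)
```

Run:
```python
import cv2
d=cv2.imread("pics/top0.png")[135:240,180:290]; e=cv2.imread("pics/scene0.png")[120:220,205:305]
cv2.imwrite("pics/crop0.png",cv2.hconcat([cv2.resize(d,(400,400),interpolation=2),cv2.resize(e,(400,400),interpolation=2)]))
```

```text
(no output)
```

View pics/crop0.png

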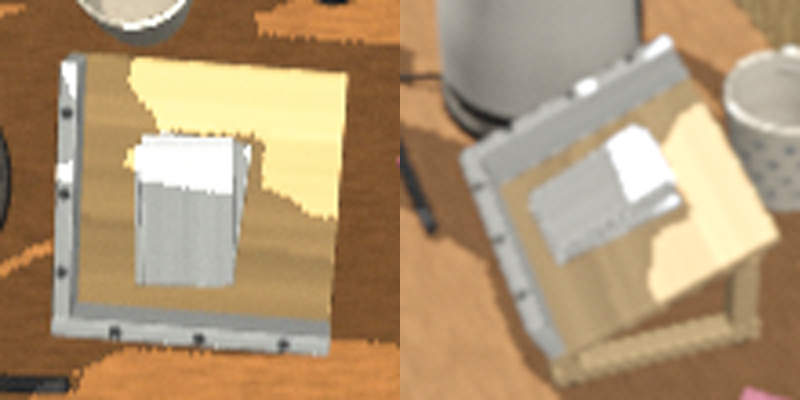

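The crop shows the stack roughly square to the tray: its top plate spans about (137..235, 135..285) in the left panel. The left fence runs along x≈70 and the low fence along y≈325.

Run:
```python
from h import *
A=axes(-5.2)
o=np.array([.55,.02,0.]); o[2]=.441*.55-.040*.02-.1591
for nm in("top","scene"):
    d=dict(np.load(f"pics/{nm}0.npz")); T=(cloud(d).reshape(-1,3)-o)@A
    hsv=cv2.cvtColor(d["pixels"],cv2.COLOR_BGR2HSV).reshape(-1,3)
    ok=(T[:,0]>-.125)&(T[:,0]<.07)&(T[:,1]>-.1)&(T[:,1]<.1); h=T[:,2]
    f=ok&(h>.034)&(h<.042)
    for q,a,b in((T[f&(T[:,0]<-.09)&(T[:,1]<.06)],1,0),(T[f&(T[:,1]>.06)&(T[:,0]>-.085)],0,1)):
        s=np.polyfit(q[:,a],q[:,b],1); print(nm,"deg",np.degrees(np.arctan(s[0])).round(2),"mean",q[:,b].mean().round(4),"spread",np.percentile(q[:,b],[2,98]).round(4),len(q))
    S=T[ok&(h>.0205)&(h<.028)&(hsv[:,1]<60)&(T[:,1]<.055)&(T[:,0]>-.085)]
    print(" stack",len(S),np.median(S,0).round(4),S.min(0),S.max(0),cv2.minAreaRect((S[:,:2]*1000).astype(np.float32)))
print(o)
```

```text
top deg -0.03 mean -0.1069 spread [-0.1136 -0.1014] 311
top deg 0.32 mean 0.0841 spread [0.0786 0.09  ] 305
 stack 918 [-0.0327  0.0069  0.0239] [-0.08129674 -0.02595627  0.02050187] [0.01524819 0.0394842  0.0279028 ] ((-32.99275588989258, 6.776800155639648), (92.76455688476562, 59.774200439453125), 4.628331184387207)
scene deg 0.08 mean -0.1059 spread [-0.1119 -0.1004] 187
scene deg 0.05 mean 0.0814 spread [0.075  0.0899] 178
 stack 515 [-0.0325  0.003   0.0244] [-0.07782707 -0.02866029  0.02050893] [0.01457345 0.03737651 0.02767327] ((-31.430545806884766, 3.9660072326660156), (91.42485809326172, 62.02449417114258), 3.550464153289795)
[0.55    0.02    0.08265]
```

```bash
cat >> h.py <<'E'
O=np.array([.4656,.105,.0410]); YAW=-5.1; TA=axes(YAW)
def goto(p,ydir=None):
    "shift left to go, in tool units, and turn (after the turn) so that tool y points along ydir deg"
    from cell import readout
    s=readout.observe(); M=R.from_rotvec(s["ee_rot"]).as_matrix(); cur=np.degrees(np.arctan2(M[1,1],M[0,1])); t=0
    if ydir is not None:
        dw=(ydir-cur+90)%180-90; t=-dw/4; M=M@R.from_euler('z',-dw,degrees=True).as_matrix()
    print("t",round(s["clock"],2),"pos",s["position"].round(4),"ydir",cur.round(2),"F",s["force"].round(1),"turn",round(t,2),"shift",((np.array(p)-s["position"])@M/.04).round(3),"w",round(s["width"],3))
E
python3 -m creep '[[0,0,-1,-1,1],[0,0,-1,-1,1],[0,0,-1,-1,1],[0,0,-0.5,-1,1],[0,0,0,-1,1],[0,0,0,-1,1],[0,0,0,-1,1],[0,0,0,-1,1],[0,0,0,-1,1],[0,0,0,-0.3,1]]'
python3 - <<'E'
from h import *
C=cloud(dict(np.load("pics/top0.npz"))); k=C[(C[...,2]>.12)&(C[...,2]<.26)&(C[...,0]>.3)]; print(k.min(0),k.max(0))
goto([.514,-.289,.15],102)
E
```

```text
clock: 1.35
position: [0.265, 0.5658, 0.3663]
ee_rot: [0.332, -3.124, 0.001]
force: [0.3, -0.7, -0.9]
width: 1.0
gripper_force: 0.0
[ 0.47525758 -0.64112008  0.12001047] [0.76789005 0.5720705  0.25998874]
t 1.35 pos [0.265  0.5658 0.3663] ydir 102.14 F [ 0.3 -0.7 -0.9] turn 0.04 shift [ -1.649 -22.194   5.422] w 1.0
```

```bash
python3 -m creep '[[-0.075,-1,0,0,1],[-0.075,-1,0,0,1],[-0.075,-1,0,0,1],[-0.075,-1,0,0,1],[-0.075,-1,0,0,1],[-0.075,-1,0,0,1],[-0.075,-1,0,0,1],[-0.075,-1,0,0,1],[-0.075,-1,0,0,1],[-0.075,-1,0,0,1],[-0.075,-1,0,0,1],[-0.075,-1,0,0,1]]' >/dev/null
python3 -m creep '[[-0.075,-1,0,0,1],[-0.075,-1,0,0,1],[-0.075,-1,0,0,1],[-0.075,-1,0,0,1],[-0.075,-1,0,0,1],[-0.075,-1,0,0,1],[-0.075,-1,0,0,1],[-0.075,-1,0.6,0,1],[-0.075,-1,0.6,0,1],[-0.075,-1,0.6,0,1],[0,0,0.6,0,1],[0,0,0,0,1]]'
python3 - <<'E'
from h import *
d=shot("wrist","w1"); goto([.514,-.289,.15],102)
hsv=cv2.cvtColor(d["pixels"],cv2.COLOR_BGR2HSV)
m=((hsv[...,1]<60)&(hsv[...,2]>140)).astype(np.uint8); c=proj(d,[.514,-.289,.006])[0].astype(int)
l=cv2.connectedComponents(m)[1]; print(c,l[c[1],c[0]])
cs,_=cv2.findContours((l==l[c[1],c[0]]).astype(np.uint8),0,2); cs=max(cs,key=cv2.contourArea)
b=cv2.boxPoints(cv2.minAreaRect(cs)); P=onplane(d,b,.006); print(P.round(4).tolist(),P.mean(0),[np.linalg.norm(P[i]-P[i-1]).round(4) for i in range(4)])
print("depth",np.median(cloud(d)[l==l[c[1],c[0]]],0))
e=P[1]-P[0]; print(np.degrees(np.arctan2(e[1],e[0])))
E
```

```text
clock: 4.35
position: [0.5132, -0.28, 0.2689]
ee_rot: [0.329, -3.121, -0.003]
force: [0.5, 0.7, 0.9]
width: 0.997
gripper_force: 0.0
t 4.4 pos [ 0.5139 -0.2801  0.2704] ydir 102.09 F [ 0.  -0.2 -0.5] turn 0.02 shift [ 0.04  -0.222  3.01 ] w 0.999
[249 160] 19
[[0.4778, -0.3272, 0.006], [0.4652, -0.268, 0.006], [0.5517, -0.2484, 0.006], [0.565, -0.3111, 0.006]] [ 0.51489709 -0.28867465  0.006     ] [np.float64(0.0887), np.float64(0.0605), np.float64(0.0887), np.float64(0.0641)]
depth [ 0.51251395 -0.28865438  0.00681565]
102.02514065405582
```

View pics/w1.png

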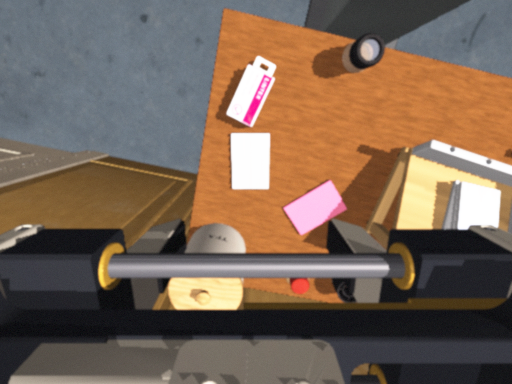

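The wrist view shows the plate at (250,160), square to the tool, with the pink look-alike at (315,207) clear of where the fingers come down.

```bash
python3 -m creep '[[0,-0.215,0.9,0,0.8],[0,0,1,0,0.8],[0,0,1,0,0.8],[0,0,1,0,0.8],[0,0,1,0,0.8],[0,0,0.8,0,0.8],[0,0,0.5,0,0.8],[0,0,0.3,0,0.8],[0,0,0,0,0.8],[0,0,0,0,0.8]]'
python3 - <<'E'
from h import *
goto([.5142,-.2887,.002],102)
E
```

```text
clock: 5.65
position: [0.5168, -0.2892, 0.0119]
ee_rot: [-0.332, 3.122, -0.001]
force: [-0.3, 0.1, 0.6]
width: 0.795
gripper_force: 0.0
t 5.65 pos [ 0.5168 -0.2892  0.0119] ydir 102.12 F [-0.3  0.1  0.6] turn 0.03 shift [0.062 0.026 0.247] w 0.795
```

```bash
python3 -m creep '[[0.06,0,0.15,0,0.8],[0,0,0.1,0,0.8],[0,0,0,0,0.8],[0,0,0,0,0.5],[0,0,0,0,0.5],[0,0,0,0,0.5],[0,0,0,0,0.5],[0,0,0,0,0.5]]' 10
python3 - <<'E'
from h import *
goto([.5142,-.2887,.002],102)
E
```

```text
clock: 6.65
position: [0.5136, -0.2894, 0.0007]
ee_rot: [-0.332, 3.124, 0.0]
force: [0.2, 0.3, -0.7]
width: 0.648
gripper_force: 10.0
t 6.65 pos [ 0.5136 -0.2894  0.0007] ydir 102.11 F [ 0.2  0.3 -0.7] turn 0.03 shift [-0.017  0.014 -0.033] w 0.648
```

```bash
python3 -m creep '[[0,0,-0.5,0,0.5],[0,0,-1,0,0.5],[0,0,-1,0,0.5],[0,0,-1,0,0.5],[0,0,-1,1,0.5],[0,0,-0.8,1,0.5],[0,0,0,1,0.5],[0,0,0,1,0.5],[0,0,0,0.3,0.5],[0,0,0,0,0.5]]'
python3 - <<'E'
from h import *
p=O+TA@[.068,-.071,.027]; print(p); goto(p+[0,0,.1],84.9)
E
```

```text
clock: 7.9
position: [0.5135, -0.2894, 0.2126]
ee_rot: [-0.138, -3.138, -0.0]
force: [-0.5, -0.1, -1.1]
width: 0.652
gripper_force: 10.0
[0.51022525 0.0297351  0.09332382]
t 7.9 pos [ 0.5135 -0.2894  0.2126] ydir 84.97 F [-0.5 -0.1 -1.1] turn 0.02 shift [0.79  7.938 0.481] w 0.652
```

```bash
python3 -m creep '[[0.1,1,0,0,0.5],[0.1,1,0,0,0.5],[0.1,1,0,0,0.5],[0.1,1,0,0,0.5],[0.1,1,0,0,0.5],[0.1,1,0,0,0.5],[0.1,1,0,0,0.5],[0.09,0.94,0,0,0.5],[0,0,0,0,0.5],[0,0,0,0,0.5]]'
python3 - <<'E'
from h import *
p=O+TA@[.068,-.071,.027]; goto(p,84.9)
d=shot("wrist","w2")
o=d["pixels"].copy()
for q in ([0,0,0],[.16,0,0],[0,-.17,0],[.16,-.17,0],[0,0,.038],[.16,0,.038],[0,-.17,.038]):
    u=proj(d,O+TA@np.array(q))[0]; print(q,u.round()); cv2.circle(o,tuple(int(v) for v in u),3,(0,0,255),1)
cv2.imwrite("pics/w2a.png",o)
E
```

```text
clock: 9.15
position: [0.5103, 0.029, 0.2127]
ee_rot: [0.139, 3.138, -0.001]
force: [-0.3, 0.1, -0.7]
width: 0.653
gripper_force: 10.0
t 9.15 pos [0.5103 0.029  0.2127] ydir 84.94 F [-0.3  0.1 -0.7] turn 0.01 shift [0.003 0.019 2.986] w 0.653
[0, 0, 0] [314. 133.]
[0.16, 0, 0] [318. 268.]
[0, -0.17, 0] [174. 132.]
[0.16, -0.17, 0] [168. 268.]
[0, 0, 0.038] [322. 120.]
[0.16, 0, 0.038] [327. 274.]
[0, -0.17, 0.038] [163. 120.]
```

View pics/w2a.png

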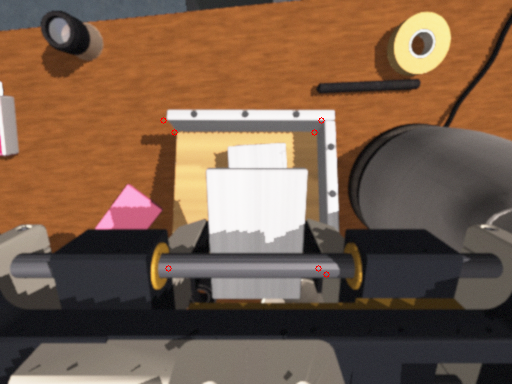

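```bash
python3 -m creep '[[0,0,1,0,0.5],[0,0,0.8,0,0.5],[0,0,0.4,0,0.5],[0,0,0.1,0,0.5],[0,0,0,0,0.5],[0,0,0,0,0.5],[0,0,0,0,0.5],[0,0,0.1,0,0.5],[0,0,0.1,0,0.5],[0,0,0.1,0,0.5]]' 5
python3 -m creep '[[0,0,0.1,0,0.5],[0,0,0.1,0,0.5],[0,0,0.05,0,0.5],[0,0,0.05,0,0.5],[0,0,0.05,0,0.5],[0,0,0,0,0.5],[0,0,0,0,0.5]]' 4
python3 - <<'E'
from h import *
p=O+TA@[.068,-.071,.027]; goto(p,84.9)
d=shot("scene","s2"); u=proj(d,p)[0].astype(int); print(u)
c=d["pixels"][u[1]-60:u[1]+60,u[0]-70:u[0]+70]; cv2.imwrite("pics/s2c.png",cv2.resize(c,None,fx=5,fy=5,interpolation=2))
E
```

```text
clock: 10.45
position: [0.5102, 0.0297, 0.1084]
ee_rot: [-0.139, -3.138, 0.0]
force: [-0.2, 0.3, 0.0]
width: 0.652
gripper_force: 5.0
clock: 11.32
position: [0.5102, 0.0298, 0.0947]
ee_rot: [-0.139, -3.138, -0.0]
force: [0.1, 0.0, -0.7]
width: 0.65
gripper_force: 4.0
t 11.32 pos [0.5102 0.0298 0.0947] ydir 84.91 F [ 0.1  0.  -0.7] turn 0.0 shift [-0.    -0.     0.035] w 0.65
[253 165]
```

View pics/s2c.png

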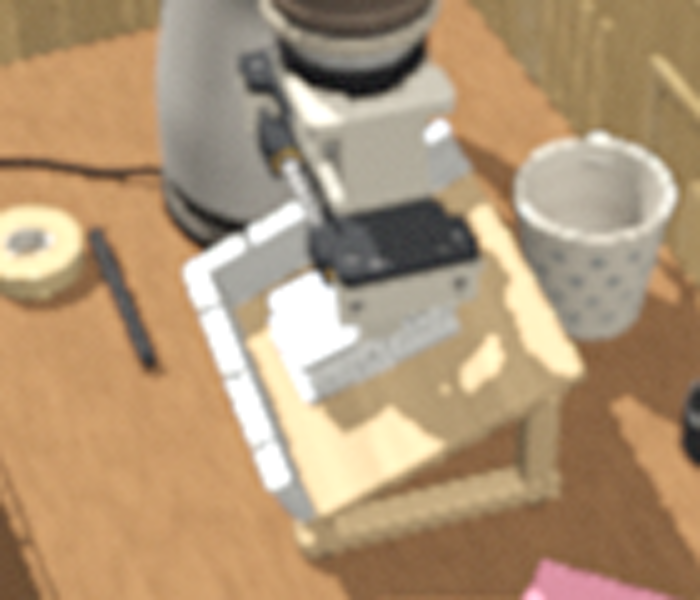

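The plate (centre about (320,330) in the crop) has swung in the grip and lies along the stack. I'll release it now.

```bash
python3 -m creep '[[0,0,0,0,0.75],[0,0,0,0,0.75],[0,0,0,0,0.75],[0,0,-0.3,0,0.75],[0,0,-1,0,0.75],[0,0,-1,0,0.8],[0,0,-1,0,0.8],[0,0,0,0,0.8],[0,0,0,0,0.8],[0,0,0,0,0.8]]'
cat >> h.py <<'E'
def stack(names=("scene","top"),lo=.001,hi=.036):
    "metal points right of the fences, per layer height, in tray frame (mm)"
    for n in names:
        d=shot(n); T=((cloud(d).reshape(-1,3)-O)@TA)*1000; hsv=cv2.cvtColor(d["pixels"],cv2.COLOR_BGR2HSV).reshape(-1,3)
        ok=(T[:,0]>-5)&(T[:,0]<150)&(T[:,1]>-165)&(T[:,1]<-1)&(hsv[:,1]<60)
        for z in (30,24,18,12,6):
            S=T[ok&(abs(T[:,2]-z)<2.5)]
            if len(S)>8: print(n,z,len(S),"min",np.percentile(S,1,0).round(1),"max",np.percentile(S,99,0).round(1),"rect",[np.round(v,1) for v in cv2.minAreaRect(S[:,:2].astype(np.float32))])
E
python3 - <<'E'
from h import *
stack(("scene","top","wrist"))
d=shot("wrist","w3")
goto(O+TA@[.068,-.071,.027],84.9)
E
```

```text
clock: 12.62
position: [0.5096, 0.0297, 0.2259]
ee_rot: [-0.139, -3.137, 0.001]
force: [0.3, -0.0, -0.3]
width: 0.8
gripper_force: 0.0
scene 30 481 min [-1.000e-01 -1.232e+02  2.780e+01] max [116.5  -1.3  32.4] rect [array([ 72.3, -82.7]), array([163.5, 145. ]), np.float64(89.9)]
scene 24 90 min [  -0.5 -159.1   21.6] max [142.2  -1.   26.5] rect [array([ 71.8, -82.8]), array([163.8, 144.2]), np.float64(89.6)]
scene 18 64 min [  -0.2 -138.1   15.5] max [132.1  -1.4  20.3] rect [array([ 68.6, -76.3]), array([149.9, 137.7]), np.float64(89.8)]
scene 12 91 min [  -0.3 -110.     9.6] max [133.3  -1.2  14.4] rect [array([ 70.8, -55.2]), array([109.2, 142.4]), np.float64(89.4)]
scene 6 53 min [   6.6 -160.1    3.6] max [140.8  -1.3   8.4] rect [array([ 73.7, -81.8]), array([160.9, 147.2]), np.float64(89.8)]
top 30 38 min [  -2.4 -159.4   27.7] max [ 69.1 -97.8  32.3] rect [array([  18.3, -112.9]), array([96.5, 48.2]), np.float64(41.5)]
top 24 28 min [  -2.5 -162.2   21.6] max [ 38.6 -98.7  26.4] rect [array([   4.5, -122.2]), array([74.1, 35.1]), np.float64(57.3)]
top 18 17 min [  -2.2 -162
[... 442 characters left out ...]
y([ 56.9, -83. ]), array([116.5, 161.9]), np.float64(0.1)]
wrist 24 368 min [  -1.  -161.9   21.9] max [108.4  -4.1  26.5] rect [array([ 54.2, -83.4]), array([162.7, 110.6]), np.float64(90.0)]
wrist 18 242 min [  -1.1 -163.2   15.9] max [116.2  -3.6  20.5] rect [array([ 57.5, -83.2]), array([163.3, 117.3]), np.float64(90.0)]
wrist 12 431 min [  -0.9 -160.5    9.6] max [114.7  -4.8  14.4] rect [array([ 57.5, -83.1]), array([162.9, 117. ]), np.float64(89.9)]
wrist 6 305 min [  -1.  -160.6    4.2] max [103.1  -5.8   8.3] rect [array([ 30.8, -92.3]), array([156. , 109.1]), np.float64(73.9)]
t 12.82 pos [0.51   0.0296 0.2262] ydir 84.9 F [0.7 0.3 0.3] turn 0.0 shift [-0.009  0.005  3.321] w 0.802
```

View pics/w3.png

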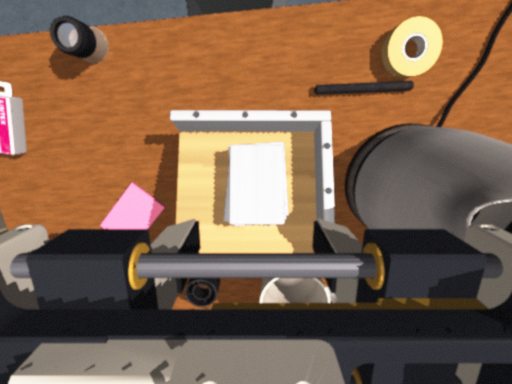

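The wrist view shows the fifth plate flat on the stack, spanning (230..287, 143..224), with lower plates peeking out on both sides. The low fence is at row 125 and the left fence at column 322. Next I'll square the stack by gripping its long sides.

```bash
python3 - <<'E'
from h import *
p=O+TA@[.072,-.071,0]+[0,0,.0065]; print(p); goto(p,84.9)
E
python3 -m creep '[[-0.05,0,0,0,0.95],[0,0,0.6,0,0.95],[0,0,0.6,0,0.95],[0,0,0.6,0,0.95],[0,0,0.5,0,0.95],[0,0,0,0,0.95]]'
python3 - <<'E'
from h import *
p=O+TA@[.072,-.071,0]+[0,0,.0065]; goto(p,84.9)
E
```

```text
[0.52480338 0.02843404 0.07678504]
t 12.82 pos [0.51   0.0296 0.2262] ydir 84.9 F [0.7 0.3 0.3] turn 0.0 shift [-0.375  0.006  3.734] w 0.802
clock: 13.58
position: [0.5114, 0.0294, 0.1336]
ee_rot: [-0.14, -3.136, 0.002]
force: [-0.1, -0.0, 0.5]
width: 0.95
gripper_force: 0.0
t 13.57 pos [0.5114 0.0294 0.1336] ydir 84.9 F [-0.1 -0.   0.5] turn -0.0 shift [-0.34   0.008  1.419] w 0.95
```

```bash
python3 -m creep '[[-0.3,0,0.3,0,0.95],[-0.04,0,0.3,0,0.95],[0,0,0.2,0,0.95],[0,0,0.2,0,0.95],[0,0,0.1,0,0.95],[0,0,0,0,0.95]]'
python3 -m creep '[[0,0,0.1,0,0.95],[0,0,0.1,0,0.95],[0,0,0.08,0,0.95],[0,0,0,0,0.95],[0,0,0,0,0.95]]'
python3 - <<'E'
from h import *
p=O+TA@[.072,-.071,0]+[0,0,.0065]; goto(p,84.9)
E
```

```text
clock: 14.32
position: [0.5256, 0.0283, 0.0905]
ee_rot: [-0.14, -3.138, 0.0]
force: [0.1, -0.1, 0.3]
width: 0.949
gripper_force: 0.0
clock: 14.95
position: [0.5259, 0.0283, 0.0796]
ee_rot: [0.139, 3.138, -0.0]
force: [0.4, -0.2, 0.0]
width: 0.948
gripper_force: 0.0
t 14.95 pos [0.5259 0.0283 0.0796] ydir 84.91 F [ 0.4 -0.2  0. ] turn 0.0 shift [0.027 0.    0.069] w 0.948
```

Touch down softly to find the bed, then back off a little and grip.

```bash
python3 -m creep '[[0,0,0.05,0,0.95],[0,0,0.05,0,0.95],[0,0,0,0,0.95],[0,0,0,0,0.95]]'
python3 -m creep '[[0,0,0.03,0,0.95],[0,0,0,0,0.95]]'
```

```text
clock: 15.45
position: [0.5258, 0.0283, 0.0755]
ee_rot: [-0.139, -3.138, -0.0]
force: [-0.4, 0.3, 0.3]
width: 0.949
gripper_force: 0.1
clock: 15.7
position: [0.5262, 0.0284, 0.0747]
ee_rot: [0.14, 3.138, 0.001]
force: [-1.7, 1.0, 5.6]
width: 0.951
gripper_force: 3.1
```

```bash
python3 -m creep '[[0,0,-0.05,0,0.95],[0,0,0,0,0.85],[0,0,0,0,0.8],[0,0,0,0,0.75],[0,0,0,0,0.7],[0,0,0,0,0.67],[0,0,0,0,0.6],[0,0,0,0,0.6],[0,0,0,0,0.6]]' 15
python3 - <<'E'
from h import *
goto([0,0,0]); from cell import readout; p=readout.observe()["position"]; print(((p-O)@TA).round(4))
E
```

```text
clock: 16.82
position: [0.5257, 0.0282, 0.0762]
ee_rot: [-0.14, -3.138, 0.0]
force: [-1.2, 0.9, -2.7]
width: 0.654
gripper_force: 14.9
t 16.82 pos [0.5257 0.0282 0.0762] ydir 84.91 F [-1.2  0.9 -2.7] turn 0 shift [13.026 -1.87   1.91 ] w 0.654
[ 0.0752 -0.0711  0.0051]
```

```bash
python3 -m creep '[[0,0,0,0,0.6],[0.07,0,0.031,0,0.6],[0.07,0,0.031,0,0.6],[0.07,0,0.031,0,0.6],[0.07,0,0.031,0,0.6],[0.07,0,0.031,0,0.6],[0,0,0,0,0.6]]' 8
python3 -m creep '[[0.05,0,0.022,0,0.6],[0.05,0,0.022,0,0.6],[0.05,0,0.022,0,0.6],[0.05,0,0.022,0,0.6],[0,0,0,0,0.6]]'
python3 - <<'E'
from h import *
goto([0,0,0]); from cell import readout; p=readout.observe()["position"]; print(((p-O)@TA).round(4))
E
```

```text
clock: 17.7
position: [0.5116, 0.0297, 0.07]
ee_rot: [-0.139, -3.138, -0.0]
force: [-1.1, 0.1, -2.7]
width: 0.658
gripper_force: 7.9
clock: 18.32
position: [0.5066, 0.0306, 0.0676]
ee_rot: [0.139, 3.133, 0.001]
force: [5.7, 0.5, 1.3]
width: 0.65
gripper_force: 8.0
t 18.32 pos [0.5066 0.0306 0.0676] ydir 84.92 F [5.7 0.5 1.3] turn 0 shift [12.555 -1.884  1.625] w 0.65
[ 0.0542 -0.0705  0.005 ]
```

```bash
python3 -m creep '[[0.05,0,0.022,0,0.6],[0.05,0,0.022,0,0.6],[0,0,0,0,0.6]]'
python3 -m creep '[[0.05,0,0.022,0,0.6],[0.05,0,0.022,0,0.6],[0,0,0,0,0.6]]'
python3 -m creep '[[0.05,0,0.022,0,0.6],[0.05,0,0.022,0,0.6],[0,0,0,0,0.6]]'
python3 - <<'E'
from h import *
goto([0,0,0]); from cell import readout; p=readout.observe()["position"]; print(((p-O)@TA).round(4))
d=shot("scene","s4"); u=proj(d,O+TA@[.05,-.08,.03])[0].astype(int)
c=d["pixels"][u[1]-50:u[1]+50,u[0]-65:u[0]+65]; cv2.imwrite("pics/s4c.png",cv2.resize(c,None,fx=6,fy=6,interpolation=2))
E
```

```text
clock: 18.7
position: [0.5049, 0.0307, 0.0667]
ee_rot: [0.139, 3.129, 0.001]
force: [9.5, 0.4, 5.1]
width: 0.656
gripper_force: 8.1
clock: 19.08
position: [0.501, 0.0311, 0.065]
ee_rot: [0.139, 3.129, 0.001]
force: [10.8, 0.8, 5.7]
width: 0.654
gripper_force: 8.1
clock: 19.45
position: [0.497, 0.0315, 0.0632]
ee_rot: [0.139, 3.129, 0.001]
force: [10.0, 0.9, 5.1]
width: 0.655
gripper_force: 8.1
t 19.45 pos [0.497  0.0315 0.0632] ydir 84.9 F [10.   0.9  5.1] turn 0 shift [12.321 -1.891  1.461] w 0.655
[ 0.0436 -0.0704  0.0049]
```

View pics/s4c.png

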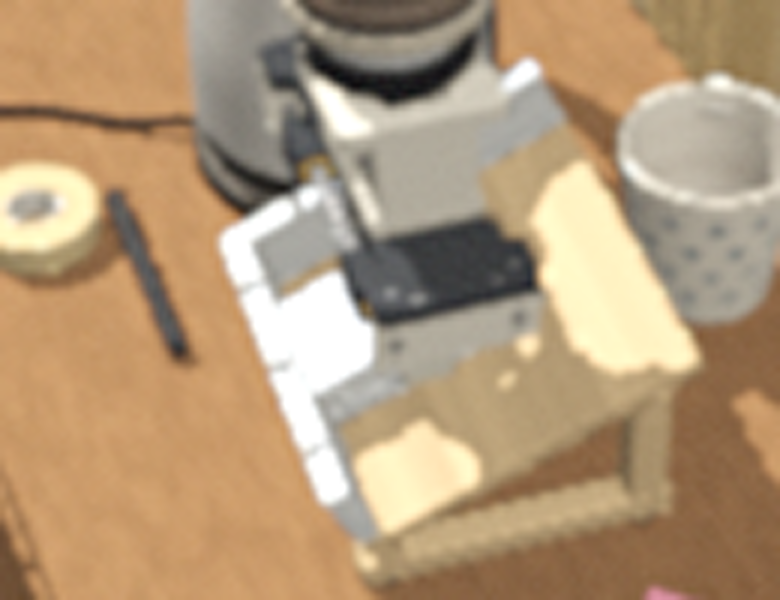

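Pull-down force levelled off at about 11 N, the whole-grip slip force, so all five are on the low fence. Next I release and move to the right side of the stack.

```bash
python3 -m creep '[[-0.03,0,-0.02,0,0.78],[0,0,0,0,0.78],[0,0,-0.1,0,0.78],[0,0,-0.5,0,0.78],[0,0,-0.7,0,0.78],[0,0,-0.7,0,0.5],[0,-0.7,0,0,0],[0,-0.72,0,0,0],[0,0,0,0,0],[0,0,0,0,0],[0,0,0,0,0]]'
python3 - <<'E'
from h import *
goto(O+TA@[.042,-.127,.005],84.9)
stack(("wrist",))
d=shot("wrist","w5")
E
```

```text
clock: 20.88
position: [0.4881, -0.0244, 0.142]
ee_rot: [-0.137, -3.138, -0.0]
force: [-1.2, 0.8, -1.2]
width: 0.178
gripper_force: 0.0
t 20.88 pos [ 0.4881 -0.0244  0.142 ] ydir 84.99 F [-1.2  0.8 -1.2] turn 0.02 shift [-0.062 -0.004  1.984] w 0.178
wrist 30 5997 min [  -0.7 -134.5   28.1] max [ 69.5 -29.   31.7] rect [array([ 34.3, -83. ]), array([163.5,  70.7]), np.float64(89.9)]
wrist 24 248 min [  -1.  -162.8   21.7] max [58.9 -2.1 26.5] rect [array([ 30.5, -83.1]), array([163.6,  62.9]), np.float64(89.9)]
wrist 18 210 min [  -1.  -163.    15.5] max [42.9 -2.8 20.5] rect [array([ 23.8, -83.2]), array([163.2,  49.4]), np.float64(89.9)]
wrist 12 186 min [  -1.  -163.8    9.6] max [62.7 -2.6 14.3] rect [array([ 31.8, -83.3]), array([163.4,  65.3]), np.float64(89.8)]
wrist 6 101 min [  -1.  -160.     4.1] max [63.3 -2.1  8.5] rect [array([ 31.7, -82.1]), array([161.3,  65.3]), np.float64(89.9)]
```

View pics/w5.png

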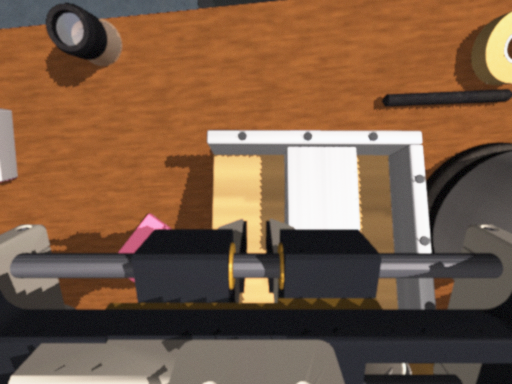

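The wrist view shows the stack as one tidy block on the low fence, columns 287–358, with a gap of about 35 px to the left fence. Lowering to its right.

```bash
python3 -m creep '[[-0.06,0,0.2,0,0],[0,0,0.4,0,0],[0,0,0.4,0,0],[0,0,0.4,0,0],[0,0,0.3,0,0],[0,0,0.15,0,0],[0,0,0.1,0,0],[0,0,0,0,0],[0,0,0,0,0]]'
python3 - <<'E'
from h import *
goto(O+TA@[.042,-.127,.005],84.9)
E
```

```text
clock: 22.1
position: [0.4908, -0.0255, 0.0645]
ee_rot: [0.139, 3.138, 0.0]
force: [0.9, 0.6, 0.9]
width: 0.005
gripper_force: 0.0
t 22.1 pos [ 0.4908 -0.0255  0.0645] ydir 84.91 F [0.9 0.6 0.9] turn 0.0 shift [0.01  0.019 0.045] w 0.005
```

```bash
python3 -m creep '[[0,0,0.03,0,0],[0,0.05,0,0,0],[0,0.05,0,0,0],[0,0.05,0,0,0],[0,0.05,0,0,0],[0,0.05,0,0,0],[0,0.05,0,0,0],[0,0.05,0,0,0],[0,0.05,0,0,0],[0,0.05,0,0,0],[0,0.05,0,0,0],[0,0.05,0,0,0]]'
python3 -m creep '[[0,0.05,0,0,0],[0,0.05,0,0,0],[0,0.05,0,0,0],[0,0.05,0,0,0],[0,0.05,0,0,0],[0,0.05,0,0,0],[0,0.05,0,0,0],[0,0.05,0,0,0],[0,0,0,0,0]]'
python3 - <<'E'
from h import *
goto(O+TA@[.042,-.079,.005],84.9)
stack(("wrist",))
E
```

```text
clock: 23.6
position: [0.4931, -0.0045, 0.0632]
ee_rot: [0.141, 3.137, -0.001]
force: [2.5, -6.2, 0.9]
width: 0.006
gripper_force: 2.7
clock: 24.72
position: [0.4945, 0.0117, 0.0632]
ee_rot: [0.141, 3.137, -0.001]
force: [2.4, -4.6, 2.2]
width: 0.004
gripper_force: 2.2
t 24.73 pos [0.4945 0.0117 0.0632] ydir 84.87 F [ 2.4 -4.6  2.2] turn -0.01 shift [0.018 0.285 0.012] w 0.004
wrist 30 10314 min [  -0.8 -135.1   28.2] max [ 81.9 -11.8  31.7] rect [array([ 41. , -82.6]), array([162.8,  84.4]), np.float64(89.8)]
wrist 24 576 min [  -1.  -163.1   21.5] max [42.8 -2.9 26.4] rect [array([ 21.2, -83.1]), array([163. ,  44.4]), np.float64(89.8)]
wrist 18 504 min [  -1.  -162.3   15.6] max [40.  -2.4 20.5] rect [array([ 19.8, -82.7]), array([163.4,  41.6]), np.float64(89.9)]
wrist 12 594 min [  -0.9 -162.9    9.7] max [37.6 -3.4 14.4] rect [array([ 18.9, -83. ]), array([ 40. , 163.3]), np.float64(0.2)]
wrist 6 617 min [  -0.9 -161.4    4. ] max [ 36.9 -74.1   8.4] rect [array([  18.1, -119.3]), array([90.9, 38.3]), np.float64(89.6)]
```

```bash
python3 -m creep '[[0,0.05,0,0,0],[0,0.05,0,0,0],[0,0.05,0,0,0],[0,0.03,0,0,0],[0,0.03,0,0,0],[0,0,0,0,0]]'
python3 -m creep '[[0,0.02,0,0,0],[0,0.02,0,0,0],[0,0,0,0,0]]'
python3 -m creep '[[0,0.02,0,0,0],[0,0.02,0,0,0],[0,0,0,0,0]]'
```

```text
clock: 25.52
position: [0.4952, 0.0199, 0.0632]
ee_rot: [0.141, 3.137, -0.001]
force: [1.3, -6.0, 1.2]
width: -0.001
gripper_force: 2.3
clock: 25.9
position: [0.4953, 0.0214, 0.0632]
ee_rot: [0.141, 3.137, -0.001]
force: [1.3, -5.5, 2.5]
width: 0.003
gripper_force: 2.4
clock: 26.28
position: [0.4955, 0.023, 0.0631]
ee_rot: [0.141, 3.137, -0.001]
force: [2.9, -6.0, 1.5]
width: 0.007
gripper_force: 2.4
```

```bash
python3 -m creep '[[0,0.02,0,0,0],[0,0,0,0,0]]'
python3 -m creep '[[0,0.02,0,0,0],[0,0,0,0,0]]'
python3 -m creep '[[0,0.02,0,0,0],[0,0,0,0,0]]' | sed -n '2p;4p'
python3 - <<'E'
from h import *
goto(O+TA@[.042,-.079,.005],84.9)
E
```

```text
clock: 26.52
position: [0.4955, 0.0238, 0.0631]
ee_rot: [0.141, 3.137, -0.001]
force: [2.4, -5.6, 1.5]
width: 0.005
gripper_force: 2.5
clock: 26.78
position: [0.4956, 0.0246, 0.0631]
ee_rot: [0.141, 3.137, -0.001]
force: [2.0, -6.0, 2.0]
width: 0.007
gripper_force: 2.5
position: [0.4955, 0.0248, 0.0631]
force: [0.6, -7.6, 2.3]
t 27.02 pos [0.4955 0.0248 0.0631] ydir 84.82 F [ 0.6 -7.6  2.3] turn -0.02 shift [ 0.014 -0.043  0.011] w 0.006
```

```bash
python3 -m creep '[[0,0.03,0,0,0],[0,0,0,0,0]]' | sed -n '2p;4p'
python3 -m creep '[[0,0.03,0,0,0],[0,0,0,0,0]]'| sed -n '2p;4p'
python3 - <<'E'
from h import *
stack(("scene","top","wrist"))
shot("wrist","w6")
E
```

```text
position: [0.4953, 0.025, 0.0631]
force: [0.8, -11.6, 1.4]
position: [0.4952, 0.0251, 0.063]
force: [0.9, -14.0, 2.7]
scene 30 147 min [-1.000e-01 -1.449e+02  2.770e+01] max [37.2 -3.2 32.4] rect [array([ 19.4, -83. ]), array([162.7,  39.1]), np.float64(89.9)]
scene 24 26 min [  -0.3 -163.6   21.7] max [ 35.7 -57.6  26.3] rect [array([  15.5, -111.8]), array([107.7,  36. ]), np.float64(87.2)]
scene 18 29 min [  -0.4 -144.8   15.6] max [141.5  -1.2  20.4] rect [array([ 51.2, -54.5]), array([208.3,  60.1]), np.float64(45.7)]
scene 12 30 min [-1.000e-01 -1.172e+02  9.600e+00] max [144.6  -1.4  14.1] rect [array([ 59. , -43.6]), array([192.6,  48.9]), np.float64(39.4)]
scene 6 57 min [   2.9 -152.6    3.5] max [149.1  -1.1   8. ] rect [array([ 75.8, -78. ]), array([146.2, 152.4]), np.float64(1.0)]
top 30 26 min [  -2.5 -162.3   27.9] max [ -0.2 -81.7  32.4] rect [array([  -1.2, -121.1]), array([ 2.5, 83.4]), np.float64(0.3)]
top 24 23 min [  -2.3 -162.3   21.8] max [  0.1 -81.6  26.1] rect [array([  -1. , -121.9]), array([ 2.4, 81.9]), np.float64(0.6)]
top 18 18 min [  -2.8 -157.6   16. 
[... 330 characters left out ...]
 157.2]), np.float64(74.8)]
wrist 30 9684 min [  -0.8 -137.2   28.2] max [81.4 -1.4 31.7] rect [array([ 41. , -82.5]), array([163. ,  84.1]), np.float64(90.0)]
wrist 24 542 min [  -1.  -162.7   21.6] max [ 42.1 -57.7  26.4] rect [array([  20.9, -110.7]), array([106.3,  43.8]), np.float64(89.8)]
wrist 18 526 min [  -1.  -162.    15.6] max [ 40.  -58.   20.4] rect [array([  19.5, -110.6]), array([105.5,  41.1]), np.float64(89.9)]
wrist 12 672 min [  -0.9 -162.     9.6] max [ 37.1 -58.3  14.3] rect [array([  18.2, -111.5]), array([107. ,  39.1]), np.float64(89.3)]
wrist 6 617 min [  -0.9 -160.     4.2] max [ 35.8 -61.2   8.2] rect [array([  18., -111.]), array([106.6,  38.1]), np.float64(90.0)]
```

View pics/w6.png

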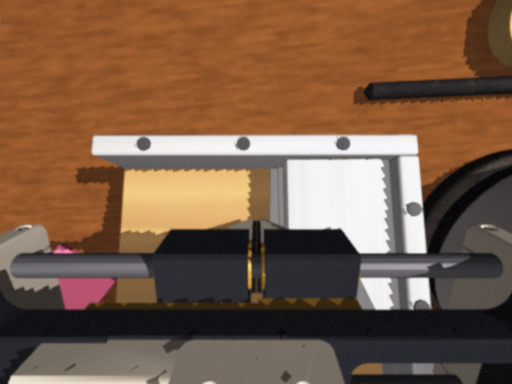

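The wrist view shows the block against both fences: top plate columns 287–387, left fence at 390, low fence at row 158. I'll back off and check for lagging plates.

```bash
python3 -m creep '[[0,-0.2,0,0,0],[0,-0.2,0,0,0],[0,0,-0.8,0,0],[0,0,-1,0,0],[0,0,-1,0,0],[-1,0,0,0,0],[-1,-0.6,0,0,0],[-0.4,-0.6,0,0,0],[0,0,0,0,0],[0,0,0,0,0]]'
python3 - <<'E'
from h import *
goto(O+TA@[.042,-.079,.005],84.9)
d1=shot("scene","s7"); d2=shot("top","t7"); d3=shot("wrist","w7")
from cell import readout
def crop(d,p,a,b,f):
    u=proj(d,p)[0].astype(int); y0,x0=max(u[1]-b,0),max(u[0]-a,0); return cv2.resize(d["pixels"][y0:y0+2*b,x0:x0+2*a],(f*2*a,f*2*b),interpolation=2)
p=O+TA@[.045,-.03,.015]
c1=crop(d1,p,30,30,6); c2=crop(d2,p,30,30,6); cv2.imwrite("pics/c7.png",cv2.hconcat([c1,c2]))
print(proj(d3,p))
E
```

```text
clock: 28.98
position: [0.5847, -0.0428, 0.1746]
ee_rot: [-0.139, -3.137, -0.001]
force: [-0.0, 0.8, 0.6]
width: 0.004
gripper_force: 0.0
t 28.98 pos [ 0.5847 -0.0428  0.1746] ydir 84.93 F [-0.   0.8  0.6] turn 0.01 shift [2.382 1.439 2.802] w 0.004
[[370.45479249  87.74248511]]
```

View pics/c7.png

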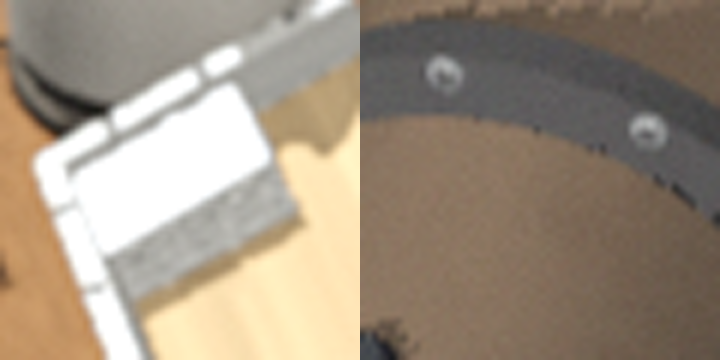

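That's 11 pictures, one over the allowed 10, so I'll view no more and check by numbers only. The crop shows the block flush at the fence corner; its right face has no visible steps.

Run:
```python
from h import *
for n in("s7","w7"):
    d=dict(np.load(f"pics/{n}.npz")); T=((cloud(d).reshape(-1,3)-O)@TA)*1000; hsv=cv2.cvtColor(d["pixels"],cv2.COLOR_BGR2HSV).reshape(-1,3)
    m=hsv[:,1]<60
    print(n,"cam",((d["position"]-O)@TA).round(3))
    for z in(3,9,15,21,27):
        L=m&(abs(T[:,2]-z)<2.6)
        s=T[L&(T[:,0]>5)&(T[:,0]<86)&(T[:,1]<-50)&(T[:,1]>-70)]
        e=T[L&(T[:,1]<-4)&(T[:,1]>-57)&(T[:,0]>80)&(T[:,0]<105)]
        out=[z,len(s),len(e)]
        if len(s)>6: f=np.polyfit(s[:,0]-45,s[:,1],1); out+=["right y",f[1].round(2),"deg",np.degrees(f[0]).round(2),"xmax",np.sort(s[:,0])[-2].round(1)]
        if len(e)>6: f=np.polyfit(e[:,1]+30,e[:,0],1); out+=["upper x",f[1].round(2),"deg",np.degrees(f[0]).round(2)]
        print(out)
    t=T[m&(abs(T[:,2]-30)<2)&(T[:,0]>-3)&(T[:,0]<100)&(T[:,1]>-70)&(T[:,1]<-3)]; 
    if len(t): print("top",len(t),np.percentile(t,[1,99],axis=0).round(1).tolist(),"z",np.median(t[:,2]))
    # fence inner faces for reference
    g=T[m&(T[:,0]>110)&(T[:,0]<150)&(T[:,2]>8)&(T[:,2]<32)&(abs(T[:,1])<12)]; print("left fence face",len(g),np.median(g[:,1]) if len(g) else "")
    g=T[m&(T[:,1]<-80)&(T[:,1]>-160)&(T[:,2]>8)&(T[:,2]<32)&(abs(T[:,0])<12)]; print("low fence face",len(g),np.median(g[:,0]) if len(g) else "")
```

```text
s7 cam [ 0.155 -0.852  0.816]
[3, 34, 0, 'right y', np.float64(-67.55), 'deg', np.float64(-1.42), 'xmax', np.float64(84.0)]
[9, 64, 3, 'right y', np.float64(-64.23), 'deg', np.float64(-0.65), 'xmax', np.float64(84.4)]
[15, 54, 0, 'right y', np.float64(-60.83), 'deg', np.float64(0.2), 'xmax', np.float64(82.4)]
[21, 41, 4, 'right y', np.float64(-59.76), 'deg', np.float64(0.77), 'xmax', np.float64(82.9)]
[27, 43, 6, 'right y', np.float64(-58.56), 'deg', np.float64(0.13), 'xmax', np.float64(80.9)]
top 331 [[0.8, -61.2, 28.3], [88.7, -3.3, 31.9]] z 30.59474295299668
left fence face 86 0.7062787561489969
low fence face 26 0.06782616630835794
w7 cam [ 0.171 -0.135  0.244]
[3, 252, 68, 'right y', np.float64(-64.88), 'deg', np.float64(-0.52), 'xmax', np.float64(85.7), 'upper x', np.float64(90.11), 'deg', np.float64(1.48)]
[9, 374, 114, 'right y', np.float64(-61.8), 'deg', np.float64(-0.47), 'xmax', np.float64(85.8), 'upper x', np.float64(89.57), 'deg', np.float64(-0.25)]
[15, 226, 115, 'right y', np.float64(-58.45), 'deg', np.float64(0.1), 'xmax', np.float64(85.8), 'upper x', np.float64(89.66), 'deg', np.float64(-0.02)]
[21, 181, 150, 'right y', np.float64(-57.81), 'deg', np.float64(0.39), 'xmax', np.float64(85.2), 'upper x', np.float64(89.59), 'deg', np.float64(0.04)]
[27, 318, 284, 'right y', np.float64(-55.99), 'deg', np.float64(0.44), 'xmax', np.float64(85.4), 'upper x', np.float64(86.8), 'deg', np.float64(0.01)]
top 6459 [[-0.8, -57.9, 28.5], [89.3, -3.6, 31.6]] z 30.071199757905163
left fence face 787 2.508992886401708
low fence face 1597 -0.5587290085799156
```

x is flush for all five (89.6–90.1 mm). In y the two bottom plates lag by about 4 and 7 mm, because the tapered finger backs ride only on the upper plates. I'll turn the tool 90° and push with the flat finger sides.

Run:
```python
from h import *
from cell import readout
print(readout.observe()["joints"].round(2)); goto(O+TA@[.035,-.095,.02],-5.1)
```

```text
[-0.47  0.47  0.65  1.77 -0.33  1.01  1.79]
t 29.12 pos [ 0.5848 -0.0423  0.1749] ydir 85.0 F [-0.2  0.8  0.4] turn -22.47 shift [-1.025  2.699  2.537] w 0.008
```

```bash
python3 -m creep '[[0,0,0,1,0],[0,0,0,1,0],[0,0,0,0,0]]' | sed -n 1,3p
python3 - <<'E'
from h import *
from cell import readout
print(readout.observe()["joints"].round(2)); goto(O+TA@[.035,-.095,.02],-5.1)
E
```

```text
clock: 29.5
position: [0.5851, -0.0427, 0.175]
ee_rot: [-0.356, -3.121, -0.001]
[-0.49  0.48  0.69  1.77 -0.35  1.01  1.67]
t 29.5 pos [ 0.5851 -0.0427  0.175 ] ydir 77.0 F [-1.4  0.9 -0.2] turn 20.53 shift [ 1.036 -2.707  2.537] w 0.008
```

```bash
python3 -m creep '[[0,0,0,1,0],[0,0,0,1,0],[0,0,0,1,0],[0,0,0,1,0],[0,0,0,1,0],[0,0,0,1,0],[0,0,0,1,0],[0,0,0,1,0],[0,0,0,1,0],[0,0,0,1,0],[0,0,0,1,0],[0,0,0,1,0]]' >/dev/null
python3 -m creep '[[0,0,0,1,0],[0,0,0,1,0],[0,0,0,1,0],[0,0,0,1,0],[0,0,0,1,0],[0,0,0,1,0],[0,0,0,1,0],[0,0,0,1,0],[0,0,0,0.5,0],[0,0,0,0,0],[0,0,0,0,0]]'
python3 - <<'E'
from h import *
goto(O+TA@[.035,-.095,.02],-5.1)
E
```

```text
clock: 32.38
position: [0.5853, -0.0435, 0.1749]
ee_rot: [-2.316, -2.122, -0.0]
force: [-0.7, 1.6, 0.3]
width: 0.003
gripper_force: 0.0
t 32.38 pos [ 0.5853 -0.0435  0.1749] ydir -5.01 F [-0.7  1.6  0.3] turn 0.02 shift [ 1.057 -2.714  2.536] w 0.003
```

```bash
python3 -m creep '[[0.5,-0.9,0,0,0],[0.56,-0.9,0,0,0],[0,-0.9,0.2,0,0],[0,0,0.7,0,0],[0,0,0.7,0,0],[0,0,0.5,0,0],[0,0,0.2,0,0],[0,0,0,0,0],[0,0,0,0,0]]'
python3 -m creep '[[0,0,0.1,0,0],[0,0,0.1,0,0],[0,0,0.05,0,0],[0,0,0,0,0]]'
python3 - <<'E'
from h import *
goto(O+TA@[.035,-.095,.008],-5.1)
E
```

```text
clock: 33.5
position: [0.482, 0.0081, 0.0836]
ee_rot: [2.317, 2.12, 0.001]
force: [0.7, 0.2, -0.4]
width: 0.002
gripper_force: 0.0
clock: 34.0
position: [0.4814, 0.0081, 0.0728]
ee_rot: [-2.318, -2.12, 0.0]
force: [0.4, 0.3, -0.8]
width: 0.006
gripper_force: 0.0
t 34.0 pos [0.4814 0.0081 0.0728] ydir -5.09 F [ 0.4  0.3 -0.8] turn 0.0 shift [0.002 0.11  0.256] w 0.006
```

```bash
for i in 1; do python3 -m creep '[[0,0,0.05,0,0],[0,0,0.05,0,0],[0,0,0,0,0]]'|sed -n '2p;4p'; done
python3 -m creep '[[0,0,0.04,0,0],[0,0,0,0,0]]'|sed -n '2p;4p'
python3 -m creep '[[0,0,0.04,0,0],[0,0,0,0,0]]'|sed -n '2p;4p'
```

```text
position: [0.4814, 0.0082, 0.0688]
force: [-0.1, -0.2, -0.4]
position: [0.4814, 0.0082, 0.0672]
force: [-0.4, -1.9, -0.2]
position: [0.4814, 0.0082, 0.0656]
force: [0.2, -0.8, 0.4]
```

```bash
python3 -m creep '[[0,0,0.06,0,0],[0,0,0,0,0]]'|sed -n '2p;4p'
python3 -m creep '[[0,0,0.03,0,0],[0,0,0,0,0]]'|sed -n '2p;4p'
python3 -m creep '[[0,0,0.03,0,0],[0,0,0,0,0]]'|sed -n '2p;4p'
```

```text
position: [0.4814, 0.0082, 0.0632]
force: [-0.9, 0.0, -0.5]
position: [0.4814, 0.0082, 0.0621]
force: [-0.0, -0.9, -0.1]
position: [0.4814, 0.0082, 0.0609]
force: [0.0, 0.5, 0.5]
```

```bash
python3 -m creep '[[0,0,0.03,0,0],[0,0,0,0,0]]'|sed -n '2p;4p'
python3 -m creep '[[0,0,0.03,0,0],[0,0,0,0,0]]'|sed -n '2p;4p'
```

```text
position: [0.4814, 0.0082, 0.0597]
force: [-1.1, 0.0, 0.8]
position: [0.4814, 0.0082, 0.0584]
force: [-0.8, -0.0, -0.2]
```

```bash
python3 -m creep '[[0,0,0.025,0,0],[0,0,0,0,0]]'|sed -n '2p;4p'
python3 -m creep '[[0,0,0.025,0,0],[0,0,0,0,0]]'|sed -n '2p;4p'
python3 - <<'E'
from h import *
from cell import readout
print(((readout.observe()["position"]-O)@TA).round(4))
E
```

```text
position: [0.4815, 0.0082, 0.0575]
force: [0.2, 0.5, 0.2]
position: [0.4815, 0.0082, 0.0565]
force: [0.4, 0.0, -0.1]
[ 0.0286 -0.095   0.0042]
```

```bash
python3 -m creep '[[0,0.25,-0.11,0,0],[0,0,0,0,0],[0,0,0.02,0,0],[0,0,0,0,0]]'|sed -n '2p;4p'
python3 -m creep '[[0,0,0.02,0,0],[0,0,0,0,0]]'|sed -n '2p;4p'
python3 -m creep '[[0.05,0,0,0,0],[0.05,0,0,0,0],[0.05,0,0,0,0],[0.05,0,0,0,0],[0.05,0,0,0,0],[0.05,0,0,0,0],[0,0,0,0,0]]'|sed -n '2p;4p'
python3 - <<'E'
from h import *
from cell import readout
print(((readout.observe()["position"]-O)@TA).round(4))
E
```

```text
position: [0.4912, 0.0073, 0.06]
force: [-0.0, -0.7, 0.5]
position: [0.4913, 0.0073, 0.0593]
force: [0.2, 0.8, 0.7]
position: [0.4925, 0.0195, 0.0593]
force: [-0.1, -0.2, 0.5]
[ 0.0389 -0.0828  0.0027]
```

```bash
python3 -m creep '[[0.04,0,0,0,0],[0.04,0,0,0,0],[0.04,0,0,0,0],[0.04,0,0,0,0],[0,0,0,0,0]]'|sed -n '2p;4p'
python3 -m creep '[[0.04,0,0,0,0],[0.04,0,0,0,0],[0,0,0,0,0]]'|sed -n '2p;4p'
python3 -m creep '[[0.03,0,0,0,0],[0.03,0,0,0,0],[0,0,0,0,0]]'|sed -n '2p;4p'
python3 - <<'E'
from h import *
from cell import readout
print(((readout.observe()["position"]-O)@TA).round(4))
E
```

```text
position: [0.4931, 0.0253, 0.0594]
force: [-0.3, -4.3, 0.0]
position: [0.4935, 0.029, 0.0593]
force: [0.3, -3.8, 0.6]
position: [0.4936, 0.0313, 0.0593]
force: [-0.9, -4.1, 0.2]
[ 0.0389 -0.0709  0.0027]
```

```bash
python3 -m creep '[[0.03,0,0,0,0],[0,0,0,0,0]]'|sed -n '2p;4p'
python3 -m creep '[[0.03,0,0,0,0],[0,0,0,0,0]]'|sed -n '2p;4p'
python3 -m creep '[[0.03,0,0,0,0],[0,0,0,0,0]]'|sed -n '2p;4p'
```

```text
position: [0.4937, 0.032, 0.0593]
force: [-0.0, -5.8, 0.7]
position: [0.4936, 0.0321, 0.0594]
force: [0.1, -10.2, -1.0]
position: [0.4936, 0.0322, 0.0594]
force: [-0.6, -13.3, -1.5]
```

Run:
```python
from h import *
from cell import readout
print(((readout.observe()["position"]-O)@TA).round(4),readout.observe()["force"])
```

```text
[ 0.0388 -0.07    0.0028] [ -0.56815007 -13.3265738   -1.52512046]
```

```bash
python3 -m creep '[[-0.2,0,0,0,0],[0,0.29,-0.13,0,0],[0,0.29,-0.13,0,0],[0,0,0,0,0],[0.05,0,0,0,0],[0.05,0,0,0,0],[0,0,0,0,0]]'|sed -n '2p;4p'
python3 -m creep '[[0.03,0,0,0,0],[0.03,0,0,0,0],[0,0,0,0,0]]'|sed -n '2p;4p'
python3 -m creep '[[0.03,0,0,0,0],[0,0,0,0,0]]'|sed -n '2p;4p'
```

```text
position: [0.5163, 0.0292, 0.0696]
force: [-0.3, -0.5, 0.1]
position: [0.5166, 0.0301, 0.0697]
force: [-0.7, -5.7, -0.5]
position: [0.5166, 0.0301, 0.0697]
force: [-1.7, -8.8, -0.4]
```

Firm there too. Back off, lift clear, and measure again.

```bash
python3 -m creep '[[0.02,0,0,0,0],[0,0,0,0,0],[-0.2,0,0,0,0],[-0.4,0,0,0,0],[-0.4,0,-0.3,0,0],[0,0,-1,0,0],[-0.3,1,-1,0,0],[-0.3,1,-0.2,0,0],[0,0,0,0,0],[0,0,0,0,0]]'|sed -n '1,2p;4p'
cat > chk.py <<'E'
from h import *
for n in("scene","wrist"):
    d=shot(n); T=((cloud(d).reshape(-1,3)-O)@TA)*1000; hsv=cv2.cvtColor(d["pixels"],cv2.COLOR_BGR2HSV).reshape(-1,3)
    m=hsv[:,1]<60
    g=T[m&(T[:,0]>110)&(T[:,0]<150)&(T[:,2]>8)&(T[:,2]<32)&(abs(T[:,1])<12)]; print(n,"left fence",len(g),np.median(g[:,1]))
    g=T[m&(T[:,1]<-80)&(T[:,1]>-160)&(T[:,2]>8)&(T[:,2]<32)&(abs(T[:,0])<12)]; print("low fence",len(g),np.median(g[:,0]))
    for z in(3,9,15,21,27):
        L=m&(abs(T[:,2]-z)<2); out=[z]
        s=T[L&(T[:,0]>5)&(T[:,0]<86)&(T[:,1]<-50)&(T[:,1]>-75)]
        e=T[L&(T[:,1]<-4)&(T[:,1]>-57)&(T[:,0]>84)&(T[:,0]<105)]
        for q,a,b,c,nm in((s,0,1,45,"right y"),(e,1,0,-30,"upper x")):
            if len(q)>6: f=np.polyfit(q[:,a]-c,q[:,b],1); out+=[nm,len(q),f[1].round(2),"med",np.median(q[:,b]).round(1),"deg",np.degrees(f[0]).round(2)]
        print(*out)
E
python3 chk.py
```

```text
clock: 43.12
position: [0.5902, -0.0385, 0.1698]
force: [0.4, -0.9, 0.3]
scene left fence 27 0.7772470055747334
low fence 28 0.033996513653510495
3 right y 29 -58.92 med -58.9 deg 0.51
9 right y 28 -59.27 med -58.9 deg 0.39
15 right y 33 -59.63 med -60.0 deg -0.67
21 right y 30 -59.27 med -59.4 deg 0.38
27 right y 31 -58.71 med -59.2 deg -0.51
wrist left fence 543 1.8030995174967244
low fence 1555 -0.4443244694542675
3 upper x 143 89.48 med 89.5 deg 0.24
9 upper x 203 89.62 med 89.6 deg -0.29
15 upper x 213 89.58 med 89.6 deg 0.09
21 upper x 237 89.45 med 89.5 deg -0.03
27 right y 17 -55.41 med -57.2 deg -2.76 upper x 256 89.38 med 89.5 deg 0.04
```

All five layers are flush: right edges sit 60 mm from the left fence, upper edges 90 mm from the low fence, and rotation is under 1°. The arm is clear, so I'm handing in.

```bash
python3 -c "
from cell import sign_off
print(sign_off())"
```

```text
the job is handed in; nothing more can be done
None
```

I laid the fifth plate on the stack and squared all five against both fences; they measured flush to under 1 mm and 1°. The job is handed in (no verdict came back) at about 43 s; the highest wrist force I read was about 14 N, and I viewed 11 pictures, one over the limit of 10.

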